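# Pop open the square parts case on the fitter's bench

### The arm

A 6-joint arm with a two-finger parallel gripper is mounted at the origin on the work surface. World frame = base frame: x ahead of the robot, y to its left, z up, the work surface at z = 0. Lengths are in m, angles in rad, forces in N, time in s.
With the tool pointing down it reaches from about 0.35 to 0.975 m from the base axis. Payload 7.1 kg.
Tool frame: the origin (TCP) lies on the centre line of the jaws, within the pads' length; the fingertips stand 11 mm ahead of it and the grasp point (between the pads) lies 8 mm behind it; z points along the fingers, x is the direction in which the jaws open and shut, and the axes are right-handed (so a half turn about z gives the same grasp; the last joint's range is limited). The gripper opens to 88 mm and grips with 3 to 60 N. Pads are 20 mm wide; open, the fingers measure 115 mm over their backs; the gripper's body (75 mm by 178 mm) begins 61 mm behind the grasp point.
Start: joints at [-1.196, 0.423, 1.63, -0, 1.089, -0.019], TCP at [0.24, -0.577, 0.202] pointing down, gripper open.
Joint ranges: [-3, 3], [-0.9, 2.11], [0.09, 2.58], [-1.31, 4.45], [0.11, 2.69], [-2.54, 2.54]. Speed limits (rad/s): [2.39, 2.39, 3.01, 3.14, 3.14, 3.14].

### API

Orientations are given as a unit quaternion [w, x, y, z].
In Python, from workcell import telemetry, capture, calibration, env, models gives the robot as it stands.
- The arm moves only by the shell command python3 -m inch 'ROWS' [FORCE]. ROWS is JSON, one flat list of numbers, 7 for each row, row after row: the opening, from 0 (shut) to 1 (fully open), then the shift along the world's x, y, z in units of 25 mm (1.0 is 25 mm), then the turn, a rotation vector about the world's x, y, z in units of 6 degrees (1.0 is 6 degrees). In form: [claw, tx, ty, tz, wx, wy, wz, claw, tx, ty, tz, wx, wy, wz, ...]. A call has 1 to 20 rows; each row shifts and turns the commanded pose from where the row before left it; what a row does not reach is not made up. A row lasts 1/12 s, in which the tool goes at most 41.7 mm and 7.16 degrees, less where a joint would pass 70% of its speed; a pose out of reach is approached as far as the arm can. A call is refused whole if a number of a shift passes 1 or a number of a turn 1, either way. A call with a gripper value outside its range is refused whole. The fingers move at their own pace and stop on an object; FORCE is the grip in N (left out, the last holds). Time passes only in rows, so rows that do not move let the fingers close. It gives the time, the measured TCP pose, the force and the opening at its end, in the units of the state.
- telemetry.state(): the state, without advancing time (a new reading comes with each control period).
- capture(name): name is "scene" or "top"; returns the picture (420x560x3 uint8, red, green, blue); there is no depth.
- calibration(name): a dict with "vertical_fov" (degrees; the focal length in pixels is half the picture's height over the tangent of half this angle, whatever the lens; pixels are square), "cx", "cy" (the principal point, pixels), "D" ([k1, k2, p1, p2, k3] as OpenCV has them; the pictures are not rectified), "world_from_camera" (4x4, takes a point from camera to world coordinates). Camera axes: x right, y down, z forward; pixel columns grow to the right and rows downward; lengths in m; the calibration is good to about 2 mm. A picture is of the moment at which its call begins. calibration takes no time and is no camera call.
- env.hand_in(): hands the job in, once; it reports no verdict.
Trained networks look in the newest picture that a camera, given by its name, has taken for a name from the list of things; names that differ only in an ending like _2 or _b are one class to them, and where a whole thing is asked for, a point or a joint stands for the part that bears it (a point fixed in the world has none). Each returns a list of dicts, best first, with "p" (0 to 1); they miss things now and then, are a little off and sometimes report something else, mostly with a low value. They report only what shows in the picture. A call takes as long as a camera call.
- models.trace(thing, camera): "pixels" (420x560 bool, what is visible of it) and "location" ([row, column] in pixels, amid what is visible of it).
The state is a dict: "time_s": time; "joint_positions": joint angles; "dq": joint speeds; "effort": joint torques, N m; "tcp_pos": TCP position; "ee_rot": TCP orientation; "contact_force": force on the tool from outside, world axes, zero at the start; "ft_torque": the same for the moment, N m; "finger_gap": finger opening in m.
Only numpy, scipy, OpenCV 4.12 (cv2) and the standard library are available. Lean on these libraries where they do the work, as an engineer would, in place of code of your own. Each camera call takes 0.05 s, during which the arm holds its last target.

### The job

Open the square parts case near the valve under repair, so that the fitter can reach the seals in it: press the front of its lid down as far as it goes, then let it up. Its push-push latch is worn and sometimes just catches again, so check after each press and press again only if the lid is still shut. Leave the lid standing open by itself, and keep the long case shut.

Things in the scene. Friction and masses are not known exactly. Their poses are not given: they have to be found in the camera images.
- square_lid (a joint): hinge angle (rad) of the lid of the square case, a blue steel box 130 x 130 mm, 88 mm high, fixed to the bench, hinged on the side away from the robot. 0: shut and latched. Pressed (1 to 3 N) it sinks to a stop at -0.085, 10 mm at the pad; let up from there it either catches again or springs open within 1 s to a stop at 0.7. Needs one or two full presses; pressing it down when open shuts it.
- square_pad (a point): centre of the upper face of the square case's press pad, an aluminium plate 26 x 44 x 4 mm on the lid, mid front edge, 114 mm from the hinge axis: press here from above. 91.5 mm above the bench when shut, about 70 mm higher and 37 mm nearer the hinge side when open. x points to the hinge (level when shut), y along the front edge, z out of the lid.
- long_lid (a joint): hinge angle (rad) of the lid of the long case, a blue steel box 115 mm deep, 230 mm long and 88 mm high with the same kind of lid and latch (0 shut, stop at -0.098). It must stay shut.
- long_pad (a point): centre of the upper face of the same sort of press pad on the long case's lid; a bystander.

How it is judged:
By the outcome, as a careful person would: the job done as asked, in the order asked, and still so for the second after the job is handed in, with the robot touching nothing.
It also fails if it takes over 42 s, if anything falls off the work surface, if the arm or the gripper's body presses on something with over 40 N, if the wrist force passes 120 N, or if a joint passes its speed limit or range.

## Working session

There is one attempt and no reset: what is moved stays moved. The work goes in short steps, Python scripts to look and compute and a shell command to move; the robot and the scene stay as the last step left them, time stands still between calls to the robot, and variables do not carry over. Pictures are saved under pics/ and viewed, and the job is handed in when it is done.

```bash
mkdir -p pics; ls; cat > h.py <<'E'
import numpy as np,cv2
from workcell import telemetry,capture,calibration,env,models
def ray(cam,r,c):
    k=calibration(cam);f=210/np.tan(np.radians(k["vertical_fov"])/2)
    K=np.array([[f,0,k["cx"]],[0,f,k["cy"]],[0,0,1.]])
    u=cv2.undistortPoints(np.array([[[c,r]]],float),K,np.array(k["D"],float))[0,0]
    T=np.array(k["world_from_camera"]);return T[:3,3],T[:3,:3]@np.array([u[0],u[1],1])
def at(cam,r,c,z):
    o,d=ray(cam,r,c);return o+d*(z-o[2])/d[2]
def px(cam,P):
    k=calibration(cam);f=210/np.tan(np.radians(k["vertical_fov"])/2)
    K=np.array([[f,0,k["cx"]],[0,f,k["cy"]],[0,0,1.]])
    T=np.linalg.inv(np.array(k["world_from_camera"]))
    return cv2.projectPoints(np.atleast_2d(P).astype(float),cv2.Rodrigues(T[:3,:3])[0],T[:3,3],K,np.array(k["D"],float))[0][:,0]
def save(cam,n):
    im=capture(cam);cv2.imwrite("pics/"+n,im[:,:,::-1]);return im
E
python3 - <<'E'
from h import *
for cam in("scene","top"):
    save(cam,cam+"0.png")
    for t in("square_pad","long_pad","square_lid"):
        for d in models.trace(t,cam)[:3]:
            r,c=d["location"];m=d["pixels"];print(cam,t,round(d["p"],2),np.round([r,c]),m.sum(),np.round(at(cam,r,c,.0915),4))
            if m.sum()>3 and "pad" in t:
                b=cv2.minAreaRect(np.argwhere(m)[:,::-1].astype(np.float32));print("  box",[np.round(at(cam,q[1],q[0],.0915)[:2],3).tolist() for q in cv2.boxPoints(b)])
print(telemetry.state())
E
```

```text
pics
scene square_pad 0.85 [217. 204.] 3578 [ 0.5654 -0.1616  0.0915]
  box [[0.511, -0.255], [0.479, -0.106], [0.619, -0.078], [0.645, -0.212]]
scene long_pad 0.77 [238. 393.] 6165 [0.6019 0.2006 0.0915]
  box [[0.643, 0.064], [0.508, 0.087], [0.566, 0.34], [0.689, 0.293]]
scene square_lid 0.9 [217. 201.] 3436 [ 0.5664 -0.1668  0.0915]
top long_pad 0.77 [206. 179.] 8135 [0.5951 0.1891 0.0915]
  box [[0.555, 0.314], [0.677, 0.298], [0.637, 0.061], [0.518, 0.08]]
top square_lid 0.7 [228. 369.] 5523 [ 0.5545 -0.1595  0.0915]
{'time_s': 0.4, 'joint_positions': array([-1.19598107e+00,  4.23222374e-01,  1.63000349e+00, -3.06982213e-05,
        1.08862398e+00, -1.89991447e-02]), 'dq': array([-0.00025008, -0.00031316, -0.00174839, -0.00270376,  0.00052696,
        0.00152335]), 'effort': array([-8.05821928e-04, -5.44022298e+01, -2.73661047e+01,  6.43104035e-02,
        1.88413187e-02, -7.01565841e-05]), 'tcp_pos': array([ 0.23979947, -0.57705564,  0.20225787]), 'ee_rot': array([-6.22373702e-05,  8.31783248e-01, -5.55100542e-01, -1.13348540e-04]), 'contact_force': array([ 0.40841054, -0.28867821,  0.35675491]), 'ft_torque': array([-0.00199534,  0.02830008, -0.00881967]), 'finger_gap': 0.0880949389862066}
```

View pics/scene0.png

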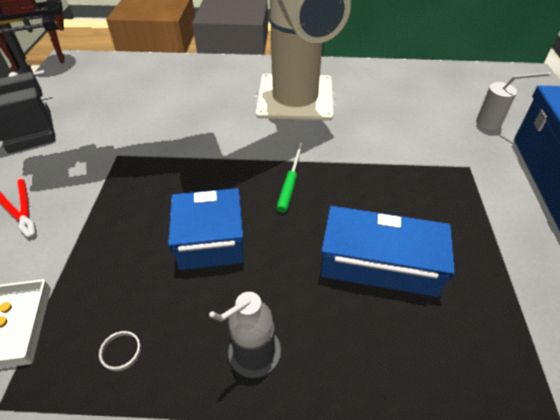

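View pics/top0.png

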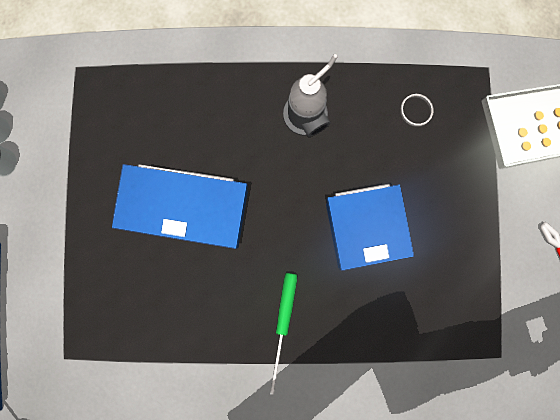

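The scene picture shows the square case at about (205,230) with its white pad at (205,197). The long case is at (388,250) with its pad at (389,221). In the top picture the square pad is at (376,253) and the long pad at (174,228). Both lids are shut. I'll segment the pads next.

```bash
python3 - <<'E'
from h import *
for cam,boxes in(("top",{"sq":(376,253),"lg":(174,228)}),("scene",{"sq":(205,197),"lg":(389,221)})):
    im=cv2.imread(f"pics/{cam}0.png").astype(int)
    for n,(c,r) in boxes.items():
        m=np.zeros(im.shape[:2],np.uint8);s=im[r-16:r+17,c-22:c+23];m[r-16:r+17,c-22:c+23]=(s[:,:,2]>130)
        nn,l,st,ce=cv2.connectedComponentsWithStats(m);i=l[r,c];cc,rr=ce[i]
        b=cv2.boxPoints(cv2.minAreaRect(np.argwhere(l==i)[:,::-1].astype(np.float32)))
        print(cam,n,np.round([cc,rr],1),at(cam,rr,cc,.0915).round(4),[np.round(at(cam,q[1],q[0],.0915)[:2],3).tolist() for q in b])
        o,d=ray(cam,rr,cc)
m=models.trace("square_lid","top")[0]["pixels"]
b=cv2.boxPoints(cv2.minAreaRect(np.argwhere(m)[:,::-1].astype(np.float32)));print([np.round(at("top",q[1],q[0],.088)[:2],3).tolist() for q in b])
E
```

```text
top sq [375.8 252.9] [ 0.5083 -0.1715  0.0915] [[0.517, -0.147], [0.525, -0.192], [0.5, -0.196], [0.491, -0.152]]
top lg [173.7 227.5] [0.555  0.1976 0.0915] [[0.545, 0.222], [0.572, 0.218], [0.565, 0.174], [0.538, 0.178]]
scene sq [204.9 196.4] [ 0.511  -0.1696  0.0915] [[0.497, -0.195], [0.495, -0.149], [0.525, -0.145], [0.528, -0.189]]
scene lg [388.6 220.1] [0.5575 0.1982 0.0915] [[0.568, 0.172], [0.539, 0.178], [0.546, 0.225], [0.576, 0.217]]
[[0.611, -0.081], [0.638, -0.22], [0.502, -0.243], [0.477, -0.105]]
```

```bash
python3 -m inch '[0,0.3,0.45,0,0,0,0, 0,0.65,0.98,0,0,0,-0.15, 0,0.65,0.98,0,0,0,-0.15, 0,0.65,0.98,0,0,0,-0.15, 0,0.65,0.98,0,0,0,-0.15, 0,0.65,0.98,0,0,0,-0.15, 0,0.65,0.98,0,0,0,-0.15, 0,0.65,0.98,0,0,0,-0.15, 0,0.65,0.98,0,0,0,-0.15, 0,0.65,0.98,0,0,0,-0.15, 0,0.65,0.98,0,0,0,-0.15, 0,0.65,0.98,0,0,0,-0.15, 0,0.65,0.98,0,0,0,-0.15, 0,0.65,0.98,0,0,0,-0.15, 0,0.65,0.98,0,0,0,-0.15, 0,0.65,0.98,0,0,0,0, 0,0.6,0.85,0,0,0,0, 0,0.2,0.4,0,0,0,0, 0,0,0,0,0,0,0]' 10
python3 - <<'E'
from h import *
s=telemetry.state();print(s["tcp_pos"],s["ee_rot"],s["contact_force"],s["finger_gap"],(np.array([.5095,-.1705,.1225])-s["tcp_pos"])/.025)
save("scene","scene1.png")
E
```

```text
time_s: 2.03
tcp_pos: [0.5117, -0.1648, 0.2024]
ee_rot: [-0.0, 0.767, -0.642, -0.0]
contact_force: [-0.4, -0.8, 0.3]
finger_gap: 0.0007
[ 0.51166076 -0.16484259  0.20239236] [-1.48034885e-04  7.66853461e-01 -6.41822205e-01 -6.79742035e-05] [-0.36013406 -0.77136376  0.3131104 ] 0.000677976371018948 [-0.08643047 -0.22629637 -3.19569434]
```

View pics/scene1.png

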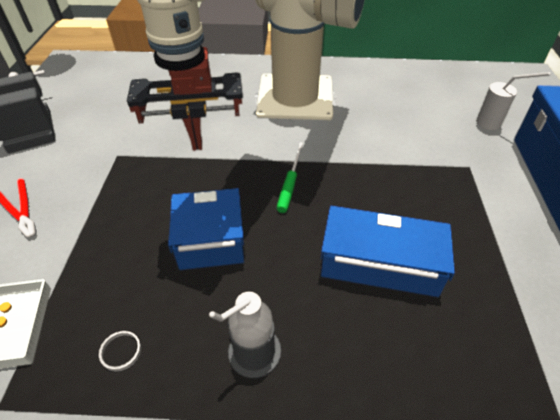

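The gripper hangs shut above the square pad, with its tips at about (197,147) in the picture. I'll come down to 20 mm above the pad, correcting x and y on the way.

```bash
python3 -m inch '[0,-0.09,-0.23,-0.6,0,0,0, 0,0,0,-0.9,0,0,0, 0,0,0,-0.9,0,0,0, 0,0,0,-0.6,0,0,0, 0,0,0,-0.2,0,0,0, 0,0,0,0,0,0,0]'
python3 -m inch '[0,0,0,-0.3,0,0,0, 0,0,0,-0.3,0,0,0, 0,0,0,-0.2,0,0,0, 0,0,0,-0.1,0,0,0, 0,0,0,-0.1,0,0,0, 0,0,0,0,0,0,0]'
python3 - <<'E'
from h import *
save("top","top1.png");save("scene","scene2.png")
s=telemetry.state();print(s["tcp_pos"],s["contact_force"])
E
```

```text
time_s: 2.58
tcp_pos: [0.5072, -0.1735, 0.1212]
ee_rot: [0.001, 0.765, -0.644, -0.001]
contact_force: [0.7, 0.1, 0.2]
finger_gap: 0.0003
time_s: 3.08
tcp_pos: [0.5087, -0.1728, 0.097]
ee_rot: [0.0, 0.766, -0.643, -0.0]
contact_force: [0.1, -0.3, -0.5]
finger_gap: 0.0005
[ 0.50895316 -0.17284962  0.09748056] [-0.0247172   0.45541759  1.22449187]
```

View pics/scene2.png

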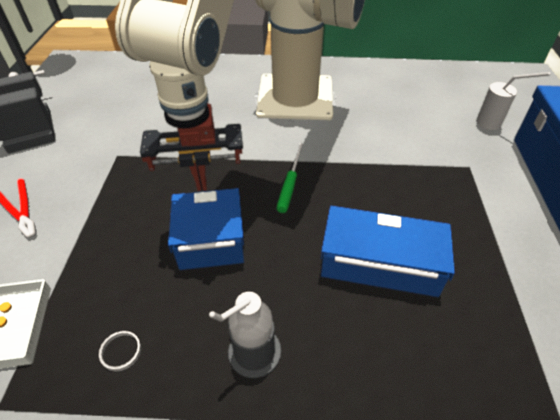

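View pics/top1.png

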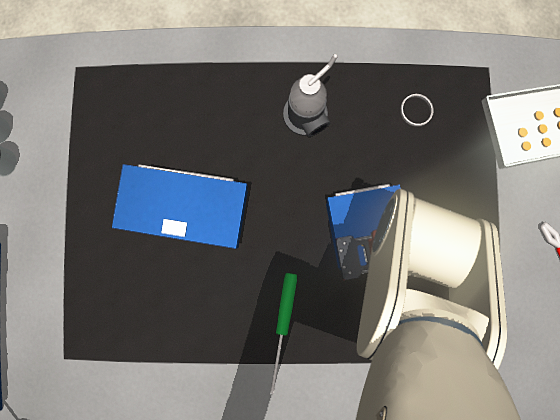

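```bash
python3 - <<'E'
from h import *
s=telemetry.state();p=s["tcp_pos"].copy();p[2]-=.011
print(px("scene",p),px("scene",[.5095,-.1705,.0915]),px("scene",[.5095,-.1705,.0865]))
im=cv2.imread("pics/scene2.png")[140:240,150:260];cv2.imwrite("pics/z2.png",cv2.resize(im,None,fx=5,fy=5,interpolation=2))
E
```

```text
[[203.82147528 197.32581918]] [[204.56555151 195.85638225]] [[204.91281696 197.55085948]]
```

View pics/z2.png

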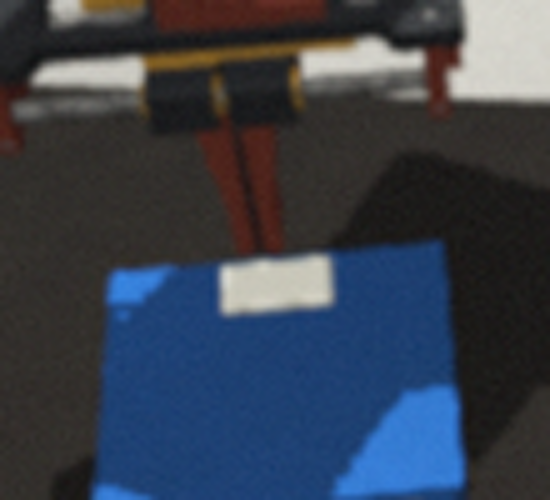

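The shut fingers appear to go down behind the pad's near edge, so the tips are not on the pad's centre. I'll compare the predicted and seen tip positions in the earlier picture before going further.

```bash
python3 - <<'E'
from h import *
p=np.array([.51166,-.16484,.20239-.011])
print("tip pred scene1",px("scene",p), "20mm up",px("scene",p+[0,0,.05]))
im=cv2.imread("pics/scene1.png")[70:220,140:250];cv2.imwrite("pics/z1.png",cv2.resize(im,None,fx=4,fy=4,interpolation=2))
im=cv2.imread("pics/top1.png")[170:290,310:450];cv2.imwrite("pics/z3.png",cv2.resize(im,None,fx=4,fy=4,interpolation=2))
print(calibration("scene"))
E
```

```text
tip pred scene1 [[199.75323097 159.49056464]] 20mm up [[195.50986367 138.07067465]]
{'vertical_fov': 53.20336817093109, 'cx': 289.98173946838847, 'cy': 211.9440243209302, 'D': array([-0.01516708,  0.        ,  0.        ,  0.        ,  0.        ]), 'world_from_camera': array([[-0.03851683,  0.74504193, -0.66590463,  1.09677186],
       [ 0.99921453,  0.03492912, -0.01871576,  0.02084523],
       [ 0.00931544, -0.66610246, -0.74580208,  0.70911061],
       [ 0.        ,  0.        ,  0.        ,  1.        ]])}
```

View pics/z1.png

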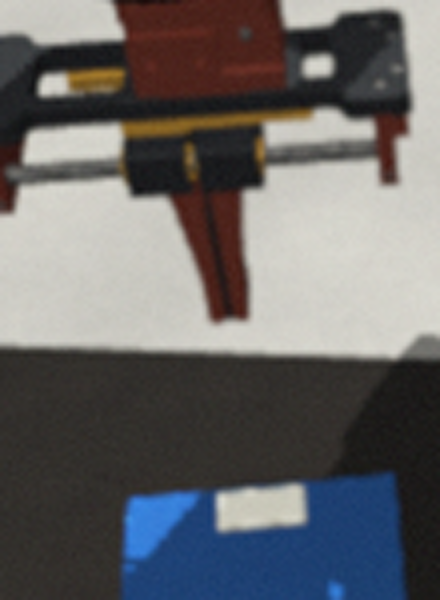

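View pics/z3.png

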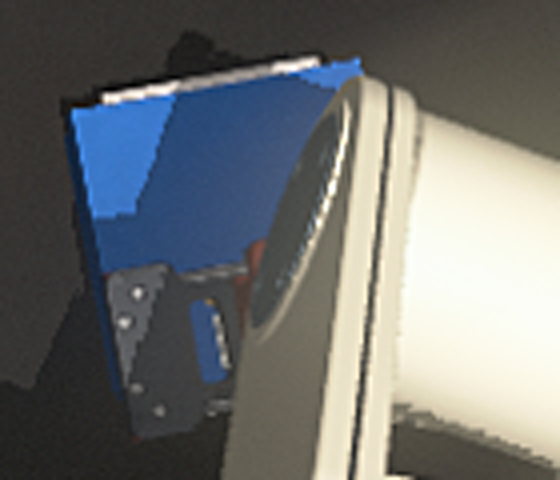

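```bash
python3 - <<'E'
from h import *
print("origin px",px("scene",[0,0,0.0]))
for z in(.166,.18,.2): print(z,[at("top",r,c,z)[:2].round(3) for r,c in((236,336),(279,344),(236,352))])
# seen in scene1: tip at (197,149.5): intersect planes
print("scene1 tip at z .1914",at("scene",149.5,197,.1914), "z if x=.5117:")
o,d=ray("scene",149.5,197);print(o+d*(.5117-o[0])/d[0])
s=telemetry.state();print(s["joint_positions"],s["contact_force"])
E
```

```text
origin px [[294.90636402  97.0458762 ]]
0.166 [array([ 0.535, -0.091]), array([ 0.463, -0.103]), array([ 0.535, -0.117])]
0.18 [array([ 0.534, -0.089]), array([ 0.464, -0.102]), array([ 0.534, -0.115])]
0.2 [array([ 0.533, -0.087]), array([ 0.464, -0.099]), array([ 0.533, -0.113])]
scene1 tip at z .1914 [ 0.48339136 -0.17530334  0.1914    ] z if x=.5117:
[ 0.5117     -0.16625072  0.2152933 ]
[-3.49533121e-01  4.45988513e-01  1.89413368e+00 -9.17904360e-06
  8.01320294e-01  1.04716808e+00] [-0.0247172   0.45541759  1.22449187]
```

The two views settle it. In the top view the gripper's body is at the right x and y. The seen fingertips fit x ≈ 0.51 only if they stand about 24 mm higher than the stated 11 mm ahead of the TCP. That puts the tips at about row 190, still roughly 20 mm above the pad, and the near-zero force agrees. I'll go down in small steps and watch both picture and force.

```bash
python3 -m inch '[0,0,0,-0.1,0,0,0, 0,0,0,-0.1,0,0,0, 0,0,0,-0.1,0,0,0, 0,0,0,-0.1,0,0,0, 0,0,0,0,0,0,0]'
python3 - <<'E'
from h import *
save("scene","scene3.png")
im=cv2.imread("pics/scene3.png")[140:240,150:260];cv2.imwrite("pics/z4.png",cv2.resize(im,None,fx=5,fy=5,interpolation=2))
s=telemetry.state();print(s["tcp_pos"],s["contact_force"])
E
```

```text
time_s: 3.6
tcp_pos: [0.5085, -0.1727, 0.0868]
ee_rot: [0.0, 0.766, -0.643, -0.0]
contact_force: [-0.7, 0.3, -1.1]
finger_gap: 0.0008
[ 0.50858852 -0.17278561  0.08701547] [-0.10428217  0.51264874  0.83024828]
```

View pics/z4.png

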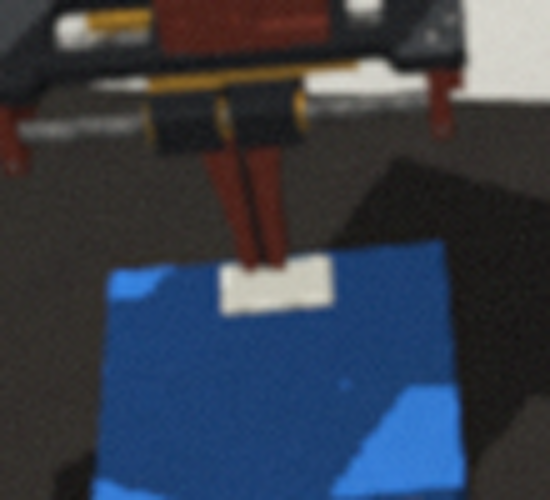

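The tips now overlap the pad's far edge, ending at about (202,193) in full-picture pixels. They are above the pad with no contact yet, and a little left of its centre.

```bash
python3 -m inch '[0,0.05,0.1,-0.06,0,0,0, 0,0,0.05,-0.06,0,0,0, 0,0,0,-0.06,0,0,0, 0,0,0,-0.06,0,0,0, 0,0,0,0,0,0,0]'
python3 - <<'E'
from h import *
save("scene","scene4.png")
im=cv2.imread("pics/scene4.png")[140:240,150:260];cv2.imwrite("pics/z5.png",cv2.resize(im,None,fx=5,fy=5,interpolation=2))
s=telemetry.state();print(s["tcp_pos"],s["contact_force"])
E
```

```text
time_s: 4.07
tcp_pos: [0.5099, -0.169, 0.0811]
ee_rot: [0.0, 0.766, -0.643, -0.0]
contact_force: [0.0, 0.6, 0.1]
finger_gap: 0.0003
[ 0.50993293 -0.16907607  0.08118016] [ 0.51276239 -1.42967525 -0.44329564]
```

View pics/z5.png

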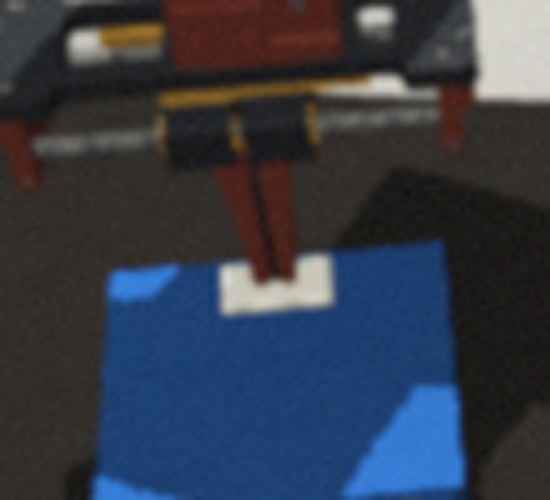

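The tips are centred on the pad at about (205,196), just above it or just touching. I'll press down in small steps.

```bash
python3 -m inch '[0,0,0,-0.08,0,0,0, 0,0,0,-0.08,0,0,0, 0,0,0,-0.08,0,0,0, 0,0,0,-0.08,0,0,0, 0,0,0,0,0,0,0]'
python3 - <<'E'
from h import *
save("scene","scene5.png")
im=cv2.imread("pics/scene5.png")[140:240,150:260];cv2.imwrite("pics/z6.png",cv2.resize(im,None,fx=5,fy=5,interpolation=2))
for i in range(4):
  s=telemetry.state();print(s["tcp_pos"],s["contact_force"]);capture("scene")
E
```

```text
time_s: 4.53
tcp_pos: [0.5098, -0.169, 0.0729]
ee_rot: [0.0, 0.766, -0.643, -0.0]
contact_force: [-0.3, 0.1, -0.6]
finger_gap: 0.0005
[ 0.50988069 -0.16907174  0.07307588] [-0.98291532  0.41011717 -0.30477081]
[ 0.50998325 -0.16909981  0.07321097] [ 0.0511272  -0.11302437 -0.71650202]
[ 0.51005814 -0.16913772  0.07331715] [-0.22811086 -0.67472765  0.66435373]
[ 0.51010333 -0.1691451   0.07338993] [0.33378402 0.00339356 0.238853  ]
```

View pics/z6.png

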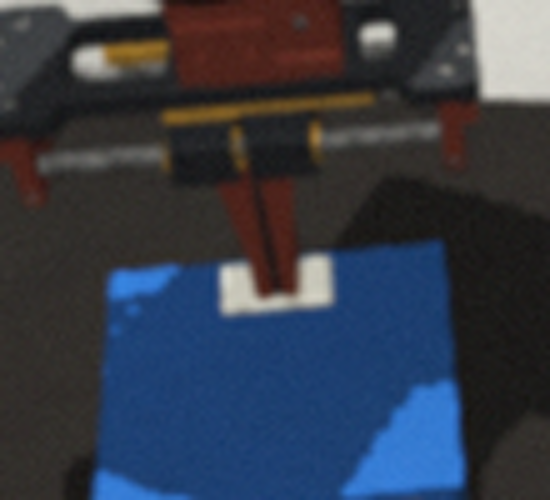

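There is no force yet and the pad has not moved. The front edge of the tips is at row 199. I'll continue.

```bash
python3 -m inch '[0,0,0,-0.08,0,0,0, 0,0,0,-0.08,0,0,0, 0,0,0,-0.08,0,0,0, 0,0,0,0,0,0,0]'
python3 - <<'E'
from h import *
save("scene","scene6.png")
im=cv2.imread("pics/scene6.png")[140:240,150:260];cv2.imwrite("pics/z7.png",cv2.resize(im,None,fx=5,fy=5,interpolation=2))
F=[]
for i in range(4):
  s=telemetry.state();F.append(s["contact_force"]);capture("scene")
print(s["tcp_pos"],np.mean(F,0))
E
```

```text
time_s: 5.12
tcp_pos: [0.51, -0.1691, 0.067]
ee_rot: [0.0, 0.766, -0.643, -0.0]
contact_force: [-0.1, -0.9, 1.3]
finger_gap: 0.0004
[ 0.51000289 -0.16909263  0.06736523] [0.0286267  0.4079424  0.62086294]
```

View pics/z7.png

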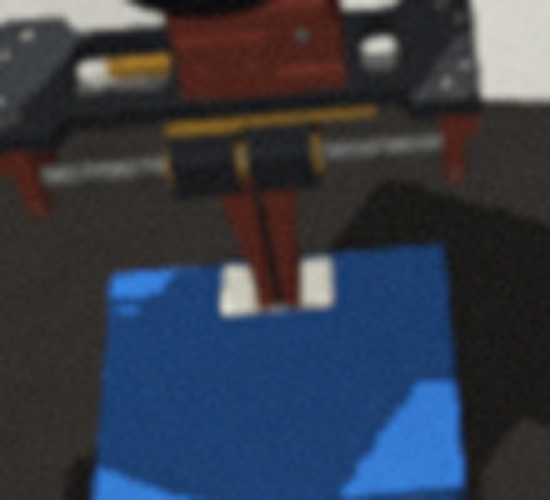

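The pad has started to sink: its far edge is down about 0.7 px, with about 1 N. I'll press on towards the stop.

```bash
python3 -m inch '[0,0,0,-0.08,0,0,0, 0,0,0,-0.08,0,0,0, 0,0,0,-0.08,0,0,0, 0,0,0,0,0,0,0]'
python3 -m inch '[0,0,0,-0.06,0,0,0, 0,0,0,-0.06,0,0,0, 0,0,0,0,0,0,0]'
```

```text
time_s: 5.7
tcp_pos: [0.51, -0.1693, 0.0621]
ee_rot: [0.0, 0.766, -0.643, -0.0]
contact_force: [-4.4, 0.5, 14.2]
finger_gap: 0.0003
time_s: 5.95
tcp_pos: [0.51, -0.1693, 0.0611]
ee_rot: [0.0, 0.766, -0.643, 0.0]
contact_force: [-12.3, 2.4, 36.6]
finger_gap: 0.0006
```

The stop is reached: the force rose sharply to 37 N at z ≈ 0.061. I'll let it up now, straight first and then up and back towards the robot, to clear the lid's swing.

```bash
python3 -m inch '[0,0,0,0.5,0,0,0, 0,0,0,0.9,0,0,0, 0,-0.3,0,1,0,0,0, 0,-0.5,0,1,0,0,0, 0,-0.7,0,1,0,0,0, 0,-0.7,0,1,0,0,0, 0,-0.5,0,0.8,0,0,0, 0,-0.2,0,0.4,0,0,0, 0,0,0,0,0,0,0, 0,0,0,0,0,0,0, 0,0,0,0,0,0,0, 0,0,0,0,0,0,0, 0,0,0,0,0,0,0]'
python3 - <<'E'
from h import *
save("scene","scene7.png")
E
```

```text
time_s: 7.03
tcp_pos: [0.4375, -0.1689, 0.2221]
ee_rot: [0.0, 0.766, -0.643, -0.001]
contact_force: [-0.3, -0.2, -0.6]
finger_gap: 0.0008
```

View pics/scene7.png

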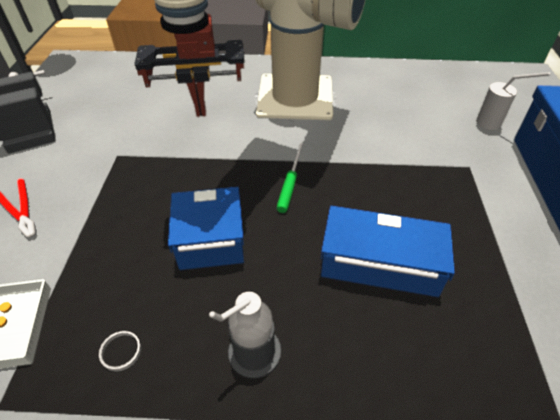

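The lid is still shut, with the pad at (205,196) and the lid outline unchanged, about 1 s after release. I'll wait a little longer and check again before pressing.

```bash
python3 -m inch '[0,0,0,0,0,0,0, 0,0,0,0,0,0,0, 0,0,0,0,0,0,0, 0,0,0,0,0,0,0, 0,0,0,0,0,0,0, 0,0,0,0,0,0,0]'
python3 - <<'E'
from h import *
im=save("scene","scene8.png")
r,c=197,205
for n in("scene0","scene8"):
    im=cv2.imread(f"pics/{n}.png").astype(int);m=np.zeros(im.shape[:2],np.uint8);m[r-16:r+17,c-22:c+23]=(im[r-16:r+17,c-22:c+23,2]>120)
    q=cv2.connectedComponentsWithStats(m);i=q[1][r,c];print(n,q[3][i],q[2][i])
print((np.array([.5095,-.1693,.0715])-telemetry.state()["tcp_pos"])/.025)
E
```

```text
time_s: 7.58
tcp_pos: [0.4376, -0.1691, 0.2234]
ee_rot: [-0.0, 0.766, -0.643, 0.0]
contact_force: [0.2, 0.1, -0.3]
finger_gap: 0.0006
scene0 [204.74031008 196.31007752] [193 190  24  13 258]
scene8 [204.51598174 195.15525114] [194 190  22  12 219]
[ 2.87592243e+00 -5.41355292e-03 -6.07803732e+00]
```

View pics/scene8.png

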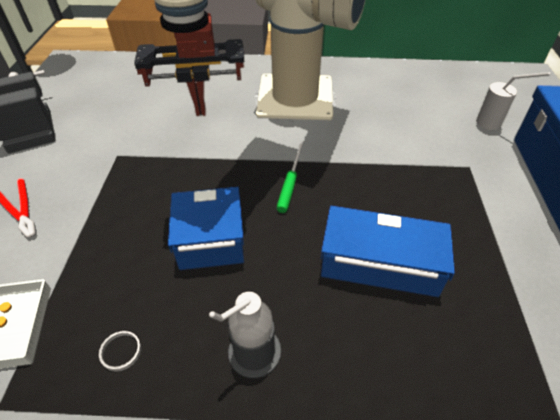

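Still shut 1.6 s after release, with the pad within about 1 px of its first position; the shadow on it accounts for that. The latch caught again, so I'll press a second time.

```bash
python3 -m inch '[0,0.5,0,-0.4,0,0,0, 0,0.9,0,-0.8,0,0,0, 0,0.9,0,-0.9,0,0,0, 0,0.5,0,-1,0,0,0, 0,0,0,-1,0,0,0, 0,0,0,-0.9,0,0,0, 0,0,0,-0.6,0,0,0, 0,0,0,-0.3,0,0,0, 0,0,0,-0.1,0,0,0, 0,0,0,0,0,0,0]'
python3 - <<'E'
from h import *
save("scene","scene9.png")
im=cv2.imread("pics/scene9.png")[140:240,150:260];cv2.imwrite("pics/z9.png",cv2.resize(im,None,fx=5,fy=5,interpolation=2))
s=telemetry.state();print(s["tcp_pos"],s["contact_force"])
E
```

```text
time_s: 8.47
tcp_pos: [0.5076, -0.1692, 0.0733]
ee_rot: [0.0, 0.766, -0.643, -0.0]
contact_force: [-0.9, -0.2, -0.3]
finger_gap: 0.0006
[ 0.50807375 -0.16935815  0.07396996] [-0.39514053  0.05020383  0.01775357]
```

View pics/z9.png

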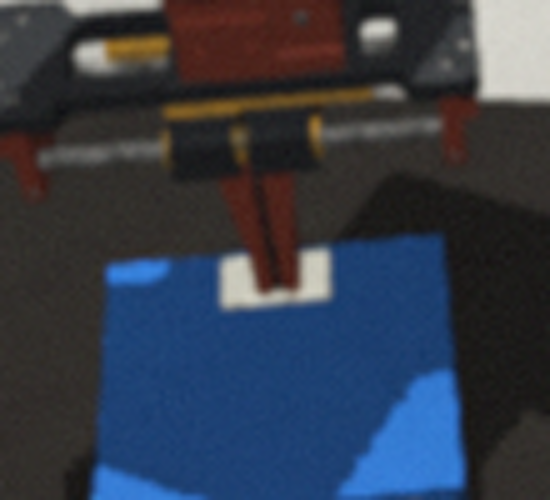

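The tips are centred on the pad again. The lid sits about 1.5 px (3 mm) higher than at the start, but is clearly shut. I'll press to the stop at z ≈ 0.061.

```bash
python3 -m inch '[0,0,0,-0.08,0,0,0, 0,0,0,-0.08,0,0,0, 0,0,0,-0.08,0,0,0, 0,0,0,-0.06,0,0,0, 0,0,0,-0.06,0,0,0, 0,0,0,0,0,0,0]'
python3 - <<'E'
from h import *
save("scene","scene10.png")
im=cv2.imread("pics/scene10.png")[140:240,150:260];cv2.imwrite("pics/z10.png",cv2.resize(im,None,fx=5,fy=5,interpolation=2))
s=telemetry.state();print(s["tcp_pos"],s["contact_force"])
E
```

```text
time_s: 9.02
tcp_pos: [0.5076, -0.1691, 0.0643]
ee_rot: [-0.0, 0.766, -0.643, 0.0]
contact_force: [1.2, -0.0, 1.0]
finger_gap: 0.0004
[ 0.50766613 -0.16915487  0.06434204] [-0.69427207 -1.20569057  0.89862893]
```

View pics/z10.png

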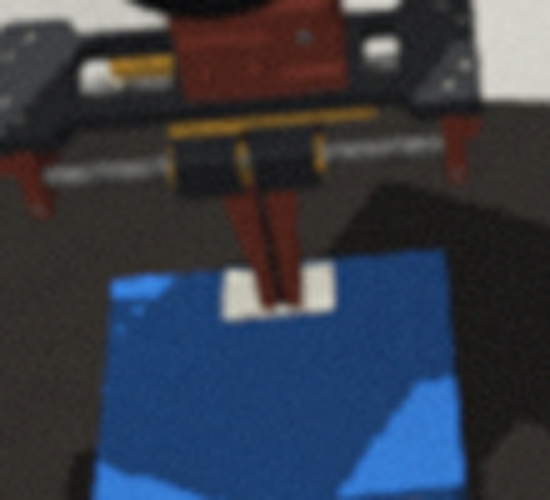

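```bash
python3 -m inch '[0,0,0,-0.06,0,0,0, 0,0,0,-0.06,0,0,0, 0,0,0,0,0,0,0]'
python3 -m inch '[0,0,0,-0.06,0,0,0, 0,0,0,0,0,0,0]'
```

```text
time_s: 9.32
tcp_pos: [0.5076, -0.1692, 0.0619]
ee_rot: [0.0, 0.766, -0.643, 0.0]
contact_force: [-3.9, -0.3, 11.8]
finger_gap: 0.0004
time_s: 9.48
tcp_pos: [0.5077, -0.1692, 0.0613]
ee_rot: [0.0, 0.766, -0.643, 0.0]
contact_force: [-7.2, 0.7, 21.6]
finger_gap: 0.0004
```

At the stop, 22 N. I'll let it up again.

```bash
python3 -m inch '[0,0,0,0.5,0,0,0, 0,0,0,0.9,0,0,0, 0,-0.3,0,1,0,0,0, 0,-0.5,0,1,0,0,0, 0,-0.7,0,1,0,0,0, 0,-0.7,0,1,0,0,0, 0,-0.5,0,0.8,0,0,0, 0,-0.2,0,0.4,0,0,0, 0,0,0,0,0,0,0, 0,0,0,0,0,0,0, 0,0,0,0,0,0,0, 0,0,0,0,0,0,0, 0,0,0,0,0,0,0, 0,0,0,0,0,0,0, 0,0,0,0,0,0,0, 0,0,0,0,0,0,0, 0,0,0,0,0,0,0, 0,0,0,0,0,0,0]'
python3 - <<'E'
from h import *
save("scene","scene11.png");save("top","top11.png")
E
```

```text
time_s: 10.98
tcp_pos: [0.4351, -0.1691, 0.2248]
ee_rot: [0.0, 0.766, -0.643, -0.0]
contact_force: [-0.6, -0.5, -0.6]
finger_gap: 0.0005
```

View pics/scene11.png

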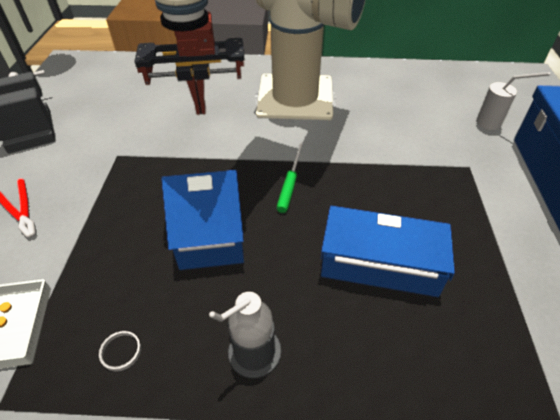

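View pics/top11.png

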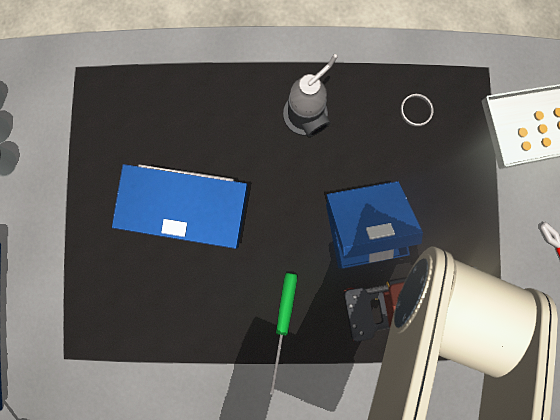

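The lid is up: the pad is at (200,183) in the scene view and (380,231) in the top view, and the long case is unchanged. I'll check the pad's height and that it stays steady.

```bash
python3 -m inch '[0,0,0,0,0,0,0, 0,0,0,0,0,0,0, 0,0,0,0,0,0,0, 0,0,0,0,0,0,0, 0,0,0,0,0,0,0, 0,0,0,0,0,0,0, 0,0,0,0,0,0,0, 0,0,0,0,0,0,0, 0,0,0,0,0,0,0, 0,0,0,0,0,0,0, 0,0,0,0,0,0,0, 0,0,0,0,0,0,0]'
python3 - <<'E'
from h import *
a=save("scene","scene12.png")[:,:,::-1].astype(int);b=cv2.imread("pics/scene11.png").astype(int)
print("diff",np.abs(a-b)[160:280,150:260].mean(),np.abs(a-b)[380:,:100].mean())
b0=cv2.imread("pics/scene0.png").astype(int);print("long diff",np.abs(a-b0)[200:300,315:460].mean())
o1,d1=ray("scene",183.5,200);o2,d2=ray("top",231.5,380)
A=np.c_[d1,-d2];t=np.linalg.lstsq(A,o2-o1,rcond=None)[0];print(o1+d1*t[0],o2+d2*t[1])
env.hand_in()
E
```

```text
time_s: 12.08
tcp_pos: [0.4351, -0.1691, 0.2249]
ee_rot: [-0.0, 0.766, -0.643, -0.0]
contact_force: [-0.2, 0.2, -0.5]
finger_gap: 0.0003
diff 1.8988383838383838 1.8826666666666667
long diff 1.788758620689655
[ 0.54230502 -0.16366254  0.15904783] [ 0.54263343 -0.16628113  0.15959515]
the job is handed in; nothing more can be done
```

The square case is open and its lid stands up by itself. It took two full presses, and the job was handed in at about 12 s.

- **Presses:** Both went down to the stop, at 37 N and 22 N. After the first, the lid was still shut 1.6 s later, so I pressed again and it sprang open.
- **Last checks:** Located from both cameras, the pad is at about (0.542, -0.165, 0.159). That is 68 mm higher and 33 mm nearer the hinge than when shut, close to the 70 mm and 37 mm stated. The lid did not move over the last second.
- **Long case and arm:** The long case looks the same as at the start, to within picture noise. The gripper is clear, with a wrist force of about 0.5 N.
- **Fingertips disagreed with the description:** The shut fingertips stood about 24 mm further back along the tool than stated. I went by the pictures and the force for the descent.
- **Lid height after the first press:** The lid sat about 3 mm higher than at the start. I took that as play in the worn latch.

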